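# Set the gib screw of a small slide fixture and hold it for the lock nut

## Robot

A 6-joint arm with a two-finger parallel gripper is mounted at the origin on a cart in front of the work surface, level with it; the furniture and walls round the work are solid. World frame = base frame: x ahead of the robot, y to its left, z up, the work surface at z = 0. Lengths are in m, angles in rad, forces in N, time in s.
With the tool pointing down it reaches from about 0.225 to 0.875 m from the base axis. Payload 3.4 kg.
Tool frame: the origin (TCP) lies midway between the tips of the shut fingers; the grasp point (between the pads) lies 19 mm behind it; y points along the fingers, z is the direction in which the jaws open and shut, and the axes are right-handed (so a half turn about y gives the same grasp; the last joint's range is limited). The gripper opens to 85 mm and grips with 20 to 120 N. Pads are 22 mm wide; open, the fingers measure 114 mm over their backs; the gripper's body (76 mm by 85 mm) begins 54 mm behind the grasp point. The pads swing forward as they close: fully open they stand 13 mm farther back than shut.
Start: joints at [-1.407, 0.276, 1.505, -0, 1.361, -0.121], TCP at [0.162, -0.552, 0.231] pointing down, gripper open.
Joint ranges: [-2.89, 2.89], [-0.75, 2.08], [0.22, 2.7], [-1.18, 4.32], [0.11, 2.71], [-2.7, 2.7]. Speed limits (rad/s): [2.57, 2.57, 3.14, 3.14, 3.14, 3.14].

## Interface

Orientations are given as a unit quaternion [w, x, y, z].
In Python, from workcell import * gives the robot as it stands.
- The arm moves only by the tool send_rows, never from a script. Its arguments are lists of equal length, an entry for each row: "offset": the shift along the tool's x, y, z in mm, a list of three; "twist": the turn, a rotation vector about the tool's x, y, z in degrees, a list of three; "fingers": the finger opening in mm, from 0 to 85.4. In form: {"offset": [[tx, ty, tz], ...], "twist": [[ax, ay, az], ...], "fingers": [fingers, ...]}. A call has 1 to 10 rows; each row shifts and turns the pose as measured when the row begins, along the tool's axes as they then stand; what a row does not reach is not made up. A row lasts 1/8 s, in which the tool goes at most 62.5 mm and 10.7 degrees, less where a joint would pass 70% of its speed; a pose out of reach is approached as far as the arm can. A call is refused whole if a number of a shift passes 62.5 or a number of a turn 10.7, either way. A call with a gripper value outside its range is refused whole. The fingers move at their own pace and stop on an object; the grip force is fixed at half the most. Time passes only in rows, so rows that do not move let the fingers close. It gives the time, the measured TCP pose, the force and the opening at its end, in the units of the state.
- read_state(): the state, without advancing time (a new reading comes with each control period).
- capture(name): name is "scene" or "top" or "wrist"; returns a dict with "color" (400x640x3 uint8, red, green, blue), "intrinsics" (3x3 intrinsics, pixels), "k1" (the pictures are not rectified: a ray, as slopes to the right and down, at radius r is drawn at 1 + k1 r^2 times it, then the intrinsics apply), "R" (3x3) and "t" (3): a world point X has camera coordinates R X + t. Camera axes: x right, y down, z forward; pixel columns grow to the right and rows downward; lengths in m; the calibration is good to about 2 mm. A picture is of the moment at which its call begins. There is no depth.
- finish_job(): hands the job in, once; it reports no verdict.
The state is a dict: "time": time; "joints": joint angles; "qvel": joint speeds; "joint_torque": joint torques, N m; "eef_pos": TCP position; "tcp_rot": TCP orientation; "wrist_force": force on the tool from outside, world axes, zero at the start; "moment": the same for the moment, N m; "finger_gap": opening from 0.0 (shut) to 1.0 (fully open).
Only numpy, scipy, OpenCV 4.12 (cv2) and the standard library are available. Lean on these libraries where they do the work, as an engineer would, in place of code of your own. Each camera call takes 0.05 s, during which the arm holds its last target.

## Task

Set the gib of the little slide fixture on the bench board: push its carriage fully home against the end stop, then turn the wing screw clockwise until it seats, back it off a quarter turn and keep hold of it there so that I can nip up the lock nut - the program finishes with the gripper still gripping the wing screw. The low round knob on the same bar is already set, so do not turn it, leave the carriage home, and leave the other things on the board where they are.

Things in the scene. Friction and masses are not known exactly. Their poses are not given: they have to be found in the camera images.
- fixture: Fixed aluminium plate 152 x 142 x 12 mm at the left or right of the board, yaw within 0.3 rad. Origin: centre of its underside, z up. In its axes (mm): carriage runs along +x on the +y half to a dark steel end stop (16 x 68, top z 38) at (43, 32). A dark steel gib bar (142 x 24, top z 42) along x at y = -48 carries the wing screw at (-35, -48) and round knob at (50, -48). Only screw, knob and carriage post rise above z 52.
- carriage (a joint): Position of the steel carriage (60 x 66 mm, top at z 38 mm) along the fixture's +x, in m: 0 = fully back, 0.050 = fully home, touching the end stop. It runs level with about 1.5 N of friction and stays where it is left. It starts 30 to 50 mm short of home.
- post_mid (a point): Point on the carriage's upright square brass post (14 x 14 mm, sides along the fixture's x and y, standing from z 41 to z 70 mm above the board), on its axis at z = 58 mm. Moves with the carriage: at fixture x = -60 mm + carriage value, y = 45 mm.
- wing_screw (a joint): Angle of the upright wing screw in rad, growing as it is turned clockwise seen from above (tightened). Range 0 to 3.2; at 3.2 it seats: a hard stop. Starts between 0.4 and 2.2. A quarter turn is 1.57, so backed off it reads 1.63. Friction about 0.04 N m; it stays where it is left and does not rise or sink.
- wing_mid (a point): Middle of the wings on the screw's axis, 76 mm above the board. The brass wings are a flat upright bar with round ends, 46 mm long, 10 mm thick, z 65 to 87 mm; grip across the 10 mm. x axis along the wings, y across them, z up, turning with the screw: at value q, the fixture's axes turned by -q about z. Below: 15 mm hub (z 60 to 66), thin stem, fixed brass lock nut (17 mm, top z 52).
- knob_rim (a point): Point on the rim of the round knurled steel knob (26 mm diameter, z 49 to 59 mm), 13 mm from its axis, turning with it. Do not turn this knob.
- pliers: Bystander: loose pliers with two green handles, 140 x 47 x 11 mm, lying flat on the board; origin under its middle.
- tweezers: Bystander: loose steel tweezers, 130 x 15 x 8 mm, lying flat; origin under the middle.
- reel: Bystander: loose thread reel with dark wooden flanges, 34 mm diameter, 54 mm tall, upright; origin under its middle.
- cup: Bystander: loose small round plastic cup, 37 mm diameter, 22 mm tall; origin under its middle.
- loupe_glass: Bystander: loose round loupe, 31 mm diameter, 19 mm tall; origin under its middle.
- burnish: Bystander: loose burnisher with a wooden handle, 118 x 17 x 17 mm, lying; origin under its middle.
- rubber: Bystander: loose black rubber block, 50 x 60 x 22 mm, flat on the board; origin under its middle.
- bur: Bystander: loose small polishing bur, 16 mm diameter, 24 mm tall, standing on the fixture plate between carriage and gib bar near fixture (35, -19) mm; origin under its middle.

How it is judged:
By the outcome, as a careful person would: the job done as asked, in the order asked, and still so for the second after the job is handed in, while the arm keeps its last pose, push and grip.
It also fails if it takes over 69 s, if anything falls off the work surface, if the arm or the gripper's body presses on something with over 40 N, if the wrist force passes 120 N, or if a joint passes its speed limit or range.

## Working session

There is one attempt and no reset: what is moved stays moved. The work goes in short steps, Python scripts to look and compute and a tool call to move; the robot and the scene stay as the last step left them, time stands still between calls to the robot, and variables do not carry over. Pictures are saved under pics/ and viewed, and the job is handed in when it is done.

Besides the shell and the picture viewer there is one more tool, called after "Call:" as a command line: name --argument value ..., lists and objects as JSON in quotes. send_rows: Moves the arm, as the interface text tells. Its arguments: {"type":"object","properties":{"offset":{"type":"array"},"twist":{"type":"array"},"fingers":{"type":"array"}},"required":["offset","twist","fingers"]}

```bash
mkdir -p pics
python3 - <<'E'
from workcell import *
import cv2,numpy as np
s=read_state();print(s)
for n in ["scene","top","wrist"]:
    c=capture(n);cv2.imwrite(f"pics/{n}0.png",c["color"][:,:,::-1]);print(n,c["intrinsics"],c["k1"],c["R"],c["t"])
E
```

```text
{'time': 0.0, 'joints': array([-1.40699400e+00,  2.76601627e-01,  1.50613726e+00,  4.70454445e-05,
        1.36073112e+00, -1.20995202e-01]), 'qvel': array([0.00050053, 0.00114323, 0.00028226, 0.00277483, 0.00071221,
       0.00218429]), 'joint_torque': array([ 1.64045182e-04, -4.16766572e+01, -2.45802712e+01, -3.77237177e-05,
        1.11554601e-02,  1.17246466e-05]), 'eef_pos': array([ 0.16147888, -0.55129803,  0.23043431]), 'tcp_rot': array([ 0.10034975, -0.10034564,  0.70061387, -0.69928599]), 'wrist_force': array([-0.25268606, -0.07930629, -0.64833106]), 'moment': array([-0.0111391 , -0.03415463, -0.01267289]), 'finger_gap': 1.0044386876926843}
scene [[449.78367104   0.         316.00159651]
 [  0.         449.78367104 199.73144073]
 [  0.           0.           1.        ]] 0.02736886029119885 [[ 0.76427983 -0.64473054 -0.01410232]
 [-0.36530847 -0.41481778 -0.83335222]
 [ 0.53143774  0.64206599 -0.55256239]] [-0.35064113  0.22478221  0.67457076]
top [[392.47635437   0.         322.15939223]
 [  0.         392.47635437 202.44219589]
 [  0.           0.           1.        ]] 0.01031865078162127 [[-0.00782866 -0.99987096 -0.01402752]
 [-0.98289703  0.01027532 -0.18386912]
 [ 0.18398954  0.01234815 -0.98285064]] [0.0126795  0.50118779 0.87787763]
wrist [[307.11686993   0.         323.95691052]
 [  0.         307.11686993 197.68662196]
 [  0.           0.           1.        ]] -0.0011377699569772772 [[ 0.28125705 -0.95963044 -0.00197245]
 [-0.91859016 -0.26982214  0.28877003]
 [-0.27764472 -0.07940673 -0.95739646]] [-0.57404833 -0.03759632  0.37960528]
```

View pics/scene0.png

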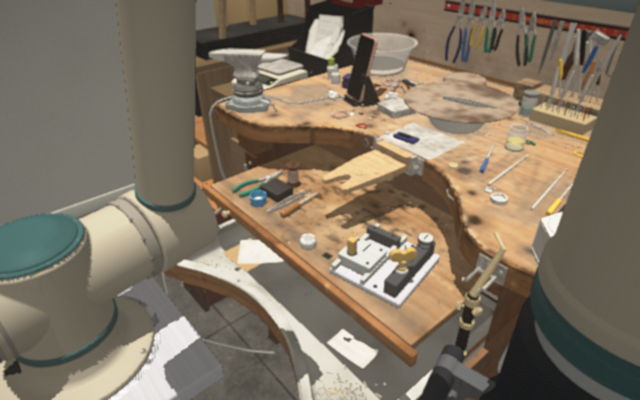

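View pics/top0.png

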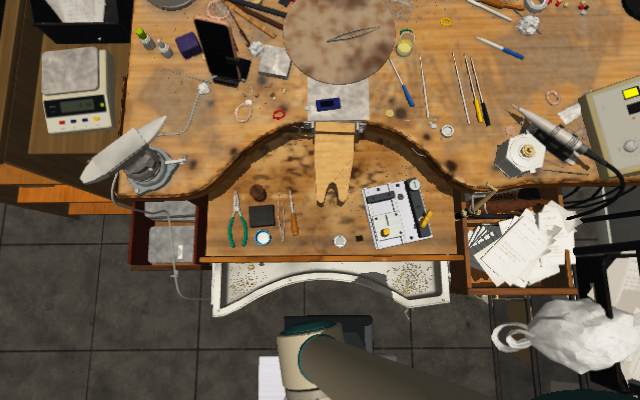

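View pics/wrist0.png

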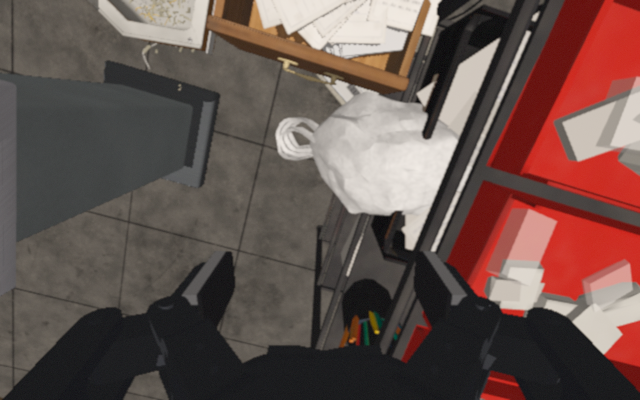

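The fixture is at the board's right, around (395,215) in the top view and (385,262) in the scene view. I'll enlarge it.

Run:
```python
import cv2
a=cv2.imread("pics/top0.png")[165:260,345:450];cv2.imwrite("pics/topc.png",cv2.resize(a,None,fx=6,fy=6,interpolation=cv2.INTER_CUBIC))
a=cv2.imread("pics/scene0.png")[210:310,320:450];cv2.imwrite("pics/scenec.png",cv2.resize(a,None,fx=6,fy=6,interpolation=cv2.INTER_CUBIC))
```

```text
(no output)
```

View pics/topc.png

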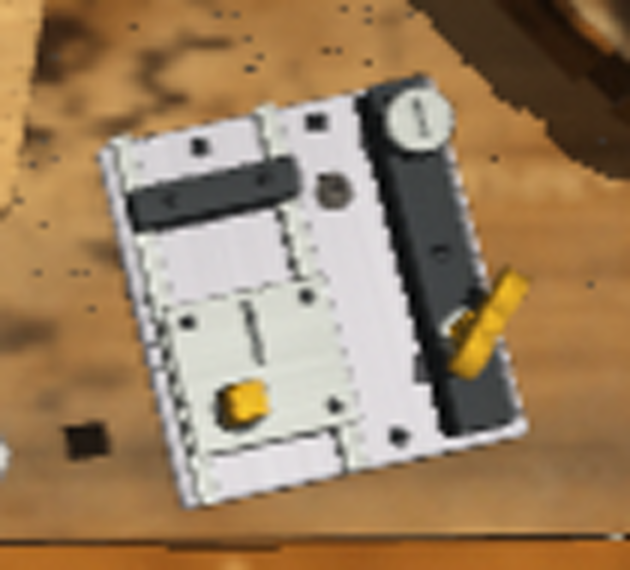

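View pics/scenec.png

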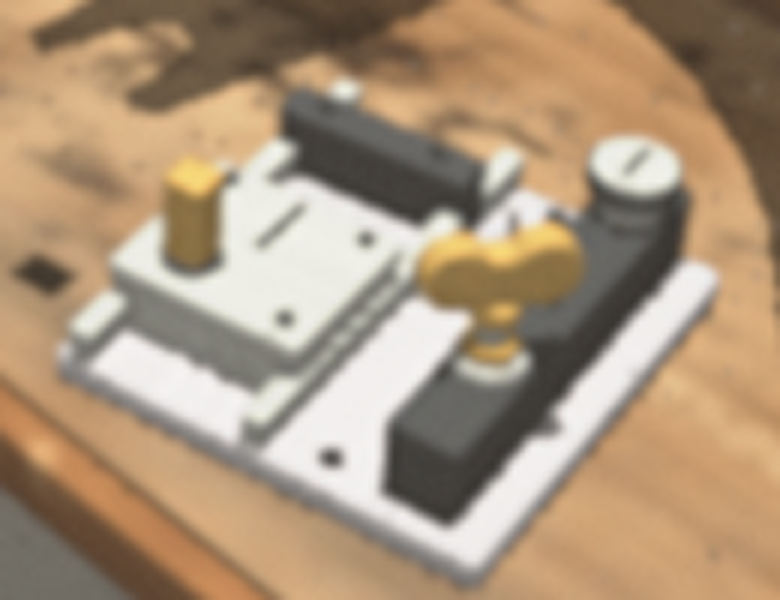

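```bash
cat > h.py <<'E'
import numpy as np,cv2
from scipy.optimize import least_squares
from scipy.spatial.transform import Rotation as Ro
def proj(c,X):
    p=np.atleast_2d(X)@np.array(c["R"]).T+np.array(c["t"]);s=p[:,:2]/p[:,2:]
    s=s*(1+c["k1"]*(s**2).sum(1,keepdims=True));K=np.array(c["intrinsics"])
    return s*[K[0,0],K[1,1]]+[K[0,2],K[1,2]]
def fw(P,p): # fixture mm -> world m
    x,y,a=P[:3];p=np.atleast_2d(p)/1000.;c,s=np.cos(a),np.sin(a)
    return np.c_[x+c*p[:,0]-s*p[:,1],y+s*p[:,0]+c*p[:,1],p[:,2]]
def rot(s): 
    w,x,y,z=s["tcp_rot"];return Ro.from_quat([x,y,z,w])
E
cat > fit.py <<'E'
from workcell import *
from h import *
T=capture("top");S=capture("scene")
u=lambda p,o:(np.array(p)+.5)/6-.5+o
top=[((-76,71,12),(102,152)),((76,71,12),None)]
def pts(P):
    d,q=P[3]*1000,P[4]
    post=(-60+d,45,70)
    w=lambda l,z:(-35+l*np.cos(q),-48-l*np.sin(q),z)
    return [(T,(76,71,12),(102,152)),(T,(-76,71,12),(187,503)),(T,(-76,-71,12),(525,428)),
     (T,(50,-48,59),(420,120)),(T,post,(247,402)),(T,w(18,87),(513,283)),(T,w(-18,87),(470,362)),
     (T,(35,66,38),(130,228)),(S,(-76,71,12),(62,362)),(S,(-76,-71,12),(470,572)),(S,(76,-71,12),(718,275)),
     (S,(50,-48,59),(635,165)),(S,post,(193,172)),(S,w(18,76),(550,262)),(S,w(-18,76),(450,272)),(S,(-30+d,12,38),None)]
def res(P):
    r=[]
    for c,p,m in pts(P):
        if m is None: continue
        o=np.array([345,165]) if c is T else np.array([320,210])
        r.append(proj(c,fw(P,p))[0]-u(m,o))
    return np.array(r)
best=min((least_squares(lambda P:res(P).ravel(),[.35,-.2,.2,.01,q0],loss='soft_l1') for q0 in (.3,1,2,3)),key=lambda f:f.cost)
print(best.x,best.cost);print(res(best.x).round(1))
E
python3 fit.py
```

```text
[ 0.47944145 -0.17049921  0.20271251  0.01637168  0.7344492 ] 12.418891395525796
[[-1.2 -0.6]
 [-0.9  1.7]
 [ 0.6  1.7]
 [-0.3  0.4]
 [ 0.   0.4]
 [ 0.3 -0.1]
 [ 0.   0.6]
 [ 1.   0.4]
 [-1.1 -2.6]
 [ 1.4 -1.3]
 [ 1.5 -0.8]
 [ 0.3 -0.4]
 [ 0.4 -0.1]
 [ 2.2 -0.3]
 [-2.5  0.7]]
```

```bash
sed -i 's/w(18,76),(550/w(12,76),(550/;s/w(-18,76),(450/w(-12,76),(450/;s/w(18,87),(513,283)/w(18,87),(511,284)/' fit.py
cat >> h.py <<'E'
def goto(s,p,jaw,n):
    """total move in tool axes: p world m, jaw = world yaw of tool z with tool y down"""
    R=rot(s).as_matrix()
    z=np.array([np.cos(jaw),np.sin(jaw),0]);y=np.array([0,0,-1.]);Rt=np.c_[np.cross(y,z),y,z]
    off=R.T@(np.array(p)-s["eef_pos"])*1000
    tw=np.degrees(Ro.from_matrix(R.T@Rt).as_rotvec())
    print("now",s["eef_pos"].round(4),"jawyaw",np.arctan2(R[1,2],R[0,2]).round(4),"j6",s["joints"][5].round(3),"F",s["wrist_force"].round(1))
    print("total off",off.round(1),"tw",tw.round(2),"| per row",(off/n).round(1),(tw/n).round(2))
E
python3 fit.py
python3 - <<'E'
from workcell import *
from h import *
s=read_state();goto(s,[.46,-.19,.3],-1.8,8);print(rot(s).as_matrix().round(3),s["joints"])
E
```

```text
[ 0.47942687 -0.17047675  0.20247383  0.01637605  0.75815623] 10.376902900725813
[[-1.2 -0.6]
 [-0.9  1.7]
 [ 0.6  1.7]
 [-0.3  0.4]
 [-0.   0.4]
 [ 0.8 -0.2]
 [-0.1  0.5]
 [ 1.   0.4]
 [-1.1 -2.6]
 [ 1.3 -1.3]
 [ 1.5 -0.8]
 [ 0.3 -0.4]
 [ 0.4 -0.1]
 [-1.3  0.3]
 [ 1.   0.2]]
now [ 0.1615 -0.5517  0.2311] jawyaw -1.286 j6 -0.121 F [ 0.8  0.1 -0.6]
total off [-388.1  -68.8 -263.3] tw [2.000e-02 2.945e+01 0.000e+00] | per row [-48.5  -8.6 -32.9] [0.   3.68 0.  ]
[[-0.96  -0.     0.281]
 [-0.281  0.    -0.96 ]
 [-0.    -1.    -0.   ]] [-1.40699196e+00  2.76065703e-01  1.50519262e+00 -4.72876935e-07
  1.36069192e+00 -1.20998228e-01]
```

Run:
```python
from workcell import *
from h import *
s=read_state();goto(s,[.43,-.17,.3],-1.368,10)
```

```text
now [ 0.1615 -0.5517  0.2311] jawyaw -1.286 j6 -0.121 F [ 0.8  0.1 -0.6]
total off [-364.9  -68.8 -291. ] tw [ 0.02  4.7  -0.  ] | per row [-36.5  -6.9 -29.1] [ 0.    0.47 -0.  ]
```

Call:
send_rows --offset '[[0,-40,0],[-30,-15,-24],[-42,-14,-34],[-42,0,-34],[-42,0,-34],[-42,0,-34],[-42,0,-33],[-42,0,-33],[-42,0,-33],[-41,0,-32]]' --twist '[[0,0,0],[0,0.5,0],[0,0.5,0],[0,0.5,0],[0,0.5,0],[0,0.5,0],[0,0.5,0],[0,0.5,0],[0,0.5,0],[0,0.5,0]]' --fingers '[0,0,0,0,0,0,0,0,0,0]'

```text
time: 1.6
eef_pos: [0.4515, -0.1736, 0.303]
tcp_rot: [-0.071, 0.067, -0.703, 0.705]
wrist_force: [0.6, -0.4, 0.3]
finger_gap: -0.002
```

Run:
```python
from workcell import *
from h import *
s=read_state();goto(s,[.43,-.17,.3],-1.368,2);print(s["time"],s["finger_gap"])
c=capture("wrist");cv2.imwrite("pics/w1.png",c["color"][:,:,::-1])
P=[.47943,-.17048,.2025]
print(proj(c,fw(P,[(76,71,12),(-76,71,12),(-76,-71,12),(76,-71,12),(50,-48,59),(-35,-48,76),(-43.6,45,70)])).round(0))
```

```text
now [ 0.4515 -0.1736  0.303 ] jawyaw -1.3758 j6 0.865 F [ 0.6 -0.4  0.3]
total off [20.4  2.9 -7.7] tw [-0.21 -0.44 -0.25] | per row [10.2  1.4 -3.9] [-0.1  -0.22 -0.13]
1.6 -0.0017302923081871173
[[271.  83.]
 [277. 193.]
 [374. 192.]
 [378.  82.]
 [365. 102.]
 [365. 174.]
 [290. 180.]]
```

View pics/w1.png

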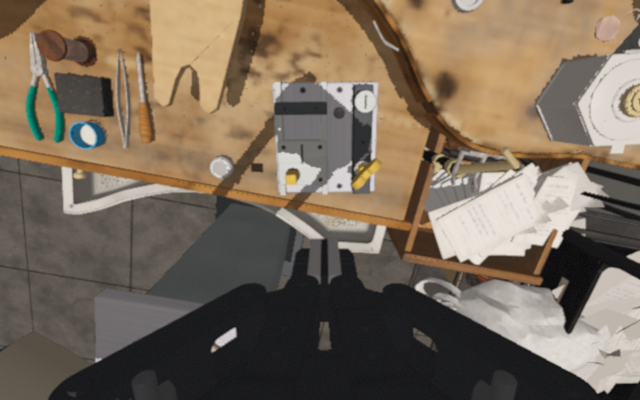

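The wrist view matches the fit to about 3 px: plate corners near (274,83), (278,190), (373,192) and (378,83), post (292,176), wings (367,175). I'll refine with an enlarged crop.

Run:
```python
import cv2
a=cv2.imread("pics/w1.png")[72:205,262:395];cv2.imwrite("pics/w1c.png",cv2.resize(a,None,fx=4.5,fy=4.5,interpolation=cv2.INTER_CUBIC))
```

```text
(no output)
```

View pics/w1c.png

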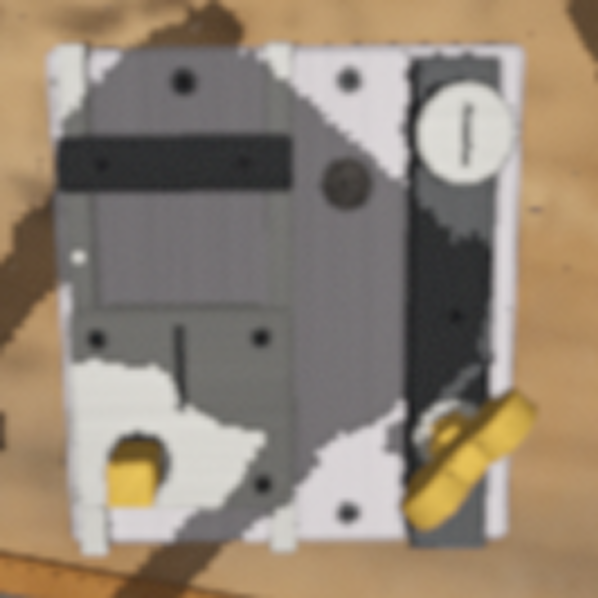

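```bash
cat > fitw.py <<'E'
from workcell import *
from h import *
W=capture("wrist");o=np.array([262,72])
u=lambda p:(np.array(p)+.5)/4.5-.5+o
def pts(P):
    d,q=P[3]*1000,P[4]
    w=lambda l,z:(-35+l*np.cos(q),-48-l*np.sin(q),z)
    return [((76,71,12),(48,45)),((-76,71,12),(70,538)),((-76,-71,12),(507,538)),((76,-71,12),(523,47)),
     ((50,-48,59),(463,133)),((-60+d,45,70),(132,482)),(w(21,78),(524,405)),(w(-21,78),(415,512)),
     ((35,66,38),(60,190)),((35,-2,38),(291,189))]
def res(P): return np.array([proj(W,fw(P,p))[0]-u(m) for p,m in pts(P)])
f=least_squares(lambda P:res(P).ravel(),[.48,-.17,.2,.016,.76],loss='soft_l1')
print(f.x,f.cost);print(res(f.x).round(1))
E
python3 fitw.py
```

```text
[ 0.48602259 -0.16357616  0.20527439  0.01708551  0.77537135] 3.4913188065769236
[[-0.3  0.1]
 [ 0.3  1. ]
 [ 0.1  0.6]
 [ 1.2 -1. ]
 [ 1.  -0.3]
 [-0.9  0. ]
 [-0.2 -0.4]
 [-0.9  0.1]
 [-0.7  0.2]
 [ 0.9  0.1]]
```

Run:
```python
from workcell import *
from h import *
s=read_state();goto(s,[.375,-.16,.14],-1.367,5)
```

```text
now [ 0.4532 -0.1711  0.3028] jawyaw -1.3692 j6 0.862 F [ 0.1 -0.7  0.8]
total off [ 75.4 162.3 -26.7] tw [-0.05 -0.13 -0.36] | per row [15.1 32.5 -5.3] [-0.01 -0.03 -0.07]
```

Call:
send_rows --offset '[[25,20,-9],[25,40,-9],[25,40,-8],[0,40,0],[0,22,0],[0,0,0],[0,0,0]]' --twist '[[0,0,0],[0,0,0],[0,0,0],[0,0,0],[0,0,0],[0,0,0],[0,0,0]]' --fingers '[0,0,0,0,0,0,0]'

```text
time: 2.58
eef_pos: [0.3729, -0.1631, 0.1376]
tcp_rot: [-0.075, 0.069, -0.701, 0.705]
wrist_force: [-0.7, 0.2, 0.1]
finger_gap: -0.001
```

```bash
cat > snap.py <<'E'
import sys,pickle
from workcell import *
from h import *
n,cam=sys.argv[1],sys.argv[2]
s=read_state();c=capture(cam);pickle.dump((s,c),open(f"{n}.pkl","wb"))
print(s["time"],s["eef_pos"].round(4),s["qvel"].round(3),s["wrist_force"].round(1),s["moment"].round(2),s["finger_gap"])
im=c["color"][:,:,::-1]
if len(sys.argv)>3:
    x0,y0,x1,y1,f=map(float,sys.argv[3:8]);im=cv2.resize(im[int(y0):int(y1),int(x0):int(x1)],None,fx=f,fy=f,interpolation=cv2.INTER_CUBIC)
cv2.imwrite(f"pics/{n}.png",im)
E
python3 snap.py w2 wrist
```

```text
2.575 [ 0.3729 -0.1631  0.1376] [-0.005  0.     0.005 -0.002  0.002 -0.002] [-0.7  0.2  0.1] [0.04 0.03 0.04] -0.001154043742670788
```

View pics/w2.png

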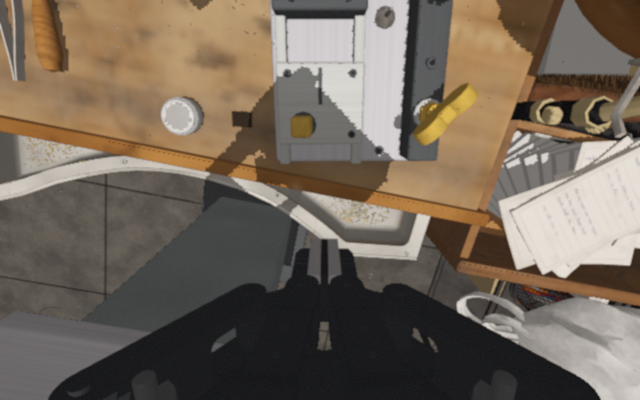

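Run:
```python
import cv2
a=cv2.imread("pics/w2.png")[0:170,264:484];cv2.imwrite("pics/w2c.png",cv2.resize(a,None,fx=3.5,fy=3.5,interpolation=cv2.INTER_CUBIC))
```

```text
(no output)
```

View pics/w2c.png

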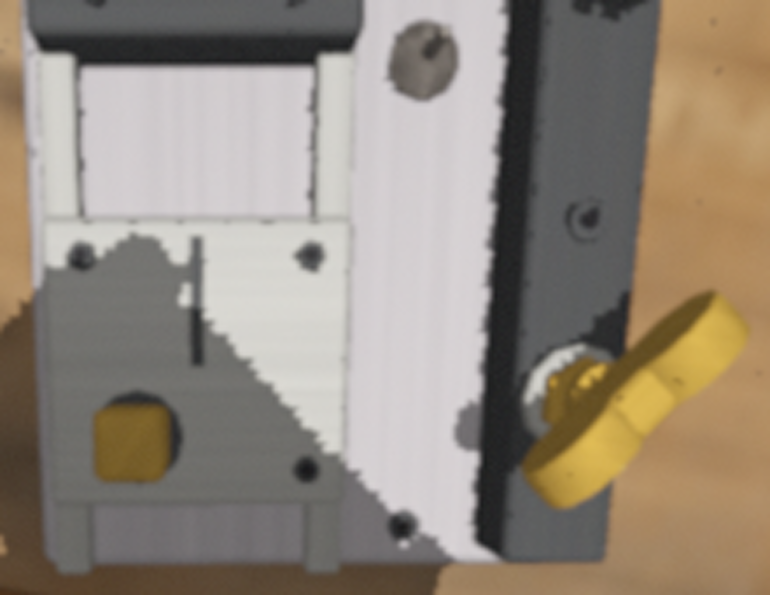

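```bash
cat > fitw2.py <<'E'
import pickle
from h import *
s,W=pickle.load(open("w2.pkl","rb"));o=np.array([264,0])
u=lambda p:(np.array(p)+.5)/3.5-.5+o
def pts(P):
    d,q=P[3]*1000,P[4]
    w=lambda l,z:(-35+l*np.cos(q),-48-l*np.sin(q),z)
    return [((-76,71,12),(47,560)),((-15+d,65,38),(45,218)),((-15+d,-1,38),(350,221)),((-75+d,-1,38),(340,500)),((-75+d,65,38),(55,500)),
     ((-60+d,45,70),(132,442)),((-71,-60,42),(605,560)),((-71,-36,42),(510,560)),((35,66,38),(32,38)),((35,-2,38),(358,38)),
     (w(22,80),(731,313)),(w(-22,80),(544,487))]
def res(P): return np.array([proj(W,fw(P,p))[0]-u(m) for p,m in pts(P)])
f=least_squares(lambda P:res(P).ravel(),[.48,-.17,.2,.016,.76],loss='soft_l1')
print(f.x,f.cost);print(res(f.x).round(1))
P=f.x;d=P[3]*1000
print("post",fw(P,(-60+d,45,58)),"screw",fw(P,(-35,-48,76)),"knob",fw(P,(50,-48,59)))
E
python3 fitw2.py
```

```text
[ 0.48009023 -0.17098913  0.21044119  0.01737815  0.80377105] 15.94516134462812
[[-0.6  2. ]
 [-2.2 -1.1]
 [ 1.3 -2.5]
 [ 1.7  0.8]
 [-1.1  1.4]
 [-0.8  0.6]
 [ 1.3  1. ]
 [-2.1  1.2]
 [-2.3 -0.4]
 [ 1.9 -0.9]
 [ 1.9 -0.6]
 [ 0.2  0. ]]
post [[ 0.42900856 -0.13588522  0.058     ]] screw [[ 0.45588916 -0.22524139  0.076     ]] knob [[ 0.53901396 -0.20748562  0.059     ]]
```

Run:
```python
from workcell import *
from h import *
P=[.4798,-.1708,.206]
s=read_state();p=fw(P,(-80,45,50))[0];print(p);goto(s,p,.206-np.pi/2,4)
```

```text
[ 0.39228687 -0.14311513  0.05      ]
now [ 0.3729 -0.1631  0.1376] jawyaw -1.3667 j6 0.782 F [ 0.2 -0.1 -0.9]
total off [-22.3  87.7 -16.2] tw [-0.39 -0.11 -0.45] | per row [-5.6 21.9 -4.1] [-0.1  -0.03 -0.11]
```

Call:
send_rows --offset '[[-11,20,-8],[-11,40,-8],[0,28,0],[0,0,0]]' --twist '[[0,0,0],[-0.2,0,-0.2],[-0.2,0,-0.2],[0,0,0]]' --fingers '[0,0,0,0]'

```text
time: 3.12
eef_pos: [0.3984, -0.1467, 0.0531]
tcp_rot: [-0.076, 0.068, -0.7, 0.706]
wrist_force: [-0.2, -1.2, 0.7]
finger_gap: 0.003
```

```bash
python3 snap.py w3 wrist
python3 - <<'E'
from workcell import *
from h import *
P=[.4798,-.1708,.206]
s=read_state();goto(s,fw(P,(-28,45,50))[0],.206-np.pi/2,10)
E
```

```text
3.125 [ 0.3984 -0.1467  0.0531] [ 0.009 -0.03  -0.04   0.002  0.004  0.001] [-0.2 -1.2  0.7] [ 0.04 -0.01  0.01] 0.002708967332661657
now [ 0.3993 -0.1472  0.0541] jawyaw -1.3671 j6 0.85 F [ 1.  -0.2  0.3]
total off [-45.9   4.6  -5.6] tw [-0.65 -0.13 -0.77] | per row [-4.6  0.5 -0.6] [-0.07 -0.01 -0.08]
```

View pics/w3.png

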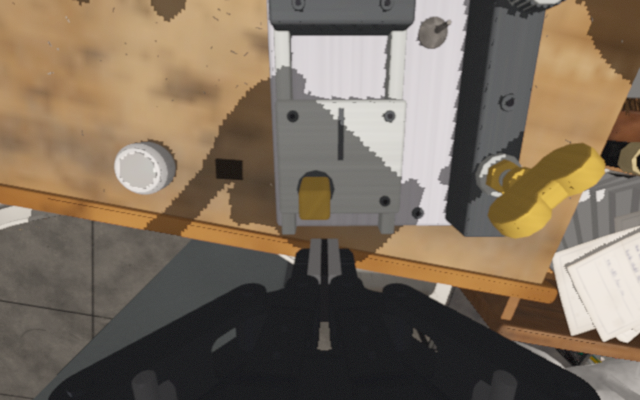

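Call:
send_rows --offset '[[0,3,-4],[-5,1,-1.5],[-5,0,0],[-5,0,0],[-5,0,0],[-5,0,0],[-5,0,0],[-5,0,0]]' --twist '[[-0.3,0,-0.4],[-0.3,0,-0.4],[0,0,0],[0,0,0],[0,0,0],[0,0,0],[0,0,0],[0,0,0]]' --fingers '[0,0,0,0,0,0,0,0]'

```text
time: 4.18
eef_pos: [0.4358, -0.1357, 0.0535]
tcp_rot: [-0.073, 0.071, -0.702, 0.705]
wrist_force: [-0.9, -1.8, 1.0]
finger_gap: -0.0
```

```bash
python3 snap.py w4 wrist
python3 - <<'E'
from workcell import *
from h import *
P=[.4798,-.1708,.206]
s=read_state();goto(s,fw(P,(-28,45,50))[0],.206-np.pi/2,10)
E
```

```text
4.175 [ 0.4358 -0.1357  0.0535] [ 0.058  0.047 -0.077 -0.002  0.029  0.06 ] [-0.9 -1.8  1. ] [-0.16  0.26  0.02] -0.0004901829747484153
now [ 0.4367 -0.1357  0.0536] jawyaw -1.3668 j6 0.917 F [ 0.1 -0.7  0. ]
total off [-7.   3.6 -1.8] tw [-0.3  -0.12 -0.16] | per row [-0.7  0.4 -0.2] [-0.03 -0.01 -0.02]
```

View pics/w4.png

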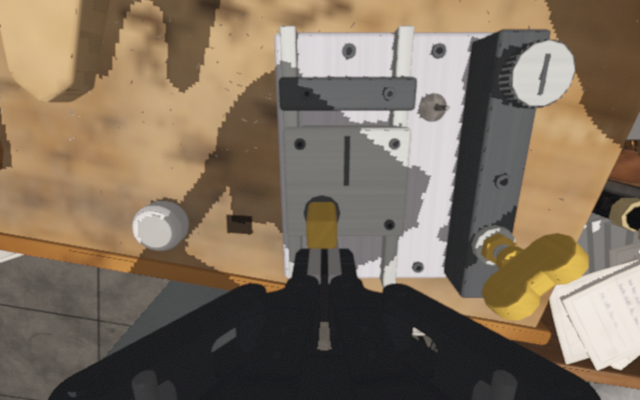

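The carriage front edge (row 128) is still about 9 mm short of the stop (row 110). I'll push gently on.

Call:
send_rows --offset '[[-3,0.5,0],[-3,0,0],[-3,0,0],[-2,0,0]]' --twist '[[0,0,0],[0,0,0],[0,0,0],[0,0,0]]' --fingers '[0,0,0,0]'

```text
time: 4.72
eef_pos: [0.4437, -0.1338, 0.0528]
tcp_rot: [-0.071, 0.075, -0.701, 0.705]
wrist_force: [-7.5, -3.6, 4.7]
finger_gap: -0.0
```

Call:
send_rows --offset '[[-2,0,0],[-2,0,0]]' --twist '[[0,0,0],[0,0,0]]' --fingers '[0,0]'

```text
time: 4.97
eef_pos: [0.4436, -0.1338, 0.0529]
tcp_rot: [-0.069, 0.079, -0.701, 0.705]
wrist_force: [-6.4, -3.5, 4.7]
finger_gap: 0.001
```

Call:
send_rows --offset '[[-4,0,0],[-4,0,0]]' --twist '[[0,0,0],[0,0,0]]' --fingers '[0,0]'

```text
time: 5.22
eef_pos: [0.4434, -0.1337, 0.0529]
tcp_rot: [-0.064, 0.087, -0.7, 0.706]
wrist_force: [-10.5, -6.4, 9.2]
finger_gap: 0.001
```

```bash
python3 snap.py w5 wrist 260 20 460 300 2.1
python3 - <<'E'
from workcell import *
from h import *
s=read_state();print(rot(s).as_matrix().round(3)); print((rot(s).as_matrix()[:,0]@s["wrist_force"]))
E
```

```text
5.225 [ 0.4434 -0.1337  0.0529] [ 0.033  0.029 -0.042 -0.047  0.073  0.044] [-10.5  -6.4   9.2] [-0.98  1.64 -0.06] 0.0012484776816349776
[[-0.977 -0.032  0.213]
 [-0.213 -0.011 -0.977]
 [ 0.033 -0.999  0.004]]
12.31843261898762
```

View pics/w5.png

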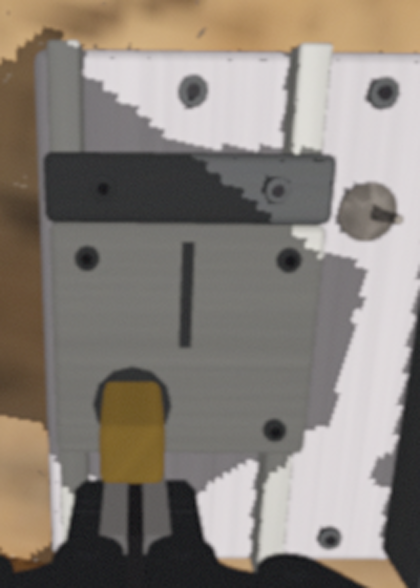

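Carriage is home: there's no gap at the stop, and contact force is about 12 N with no motion. Now I'll back away and rise.

Call:
send_rows --offset '[[8,0,0],[12,0,0],[0,-30,0],[0,-45,0],[0,-30,0],[0,0,0]]' --twist '[[0,0,0],[0,0,0],[0,0,0],[0,0,0],[0,0,0],[0,0,0]]' --fingers '[0,0,0,0,40,40]'

```text
time: 6.02
eef_pos: [0.4265, -0.1367, 0.1611]
tcp_rot: [-0.065, 0.085, -0.701, 0.705]
wrist_force: [-0.0, 0.3, -0.1]
finger_gap: 0.418
```

```bash
python3 snap.py w6 wrist
python3 - <<'E'
from workcell import *
from h import *
P=[.4798,-.1708,.206]
s=read_state();print(fw(P,(-35,-48,59)));goto(s,fw(P,(-35,-48,140))[0],.206-.785+np.pi/2,14)
E
```

```text
6.025 [ 0.4265 -0.1367  0.1611] [-0.005  0.012  0.042  0.003 -0.004 -0.002] [-0.   0.3 -0.1] [ 0.   -0.01  0.01] 0.417894835212717
[[ 0.45535822 -0.22494425  0.059     ]]
now [ 0.4254 -0.1362  0.1598] jawyaw -1.3584 j6 0.918 F [-1.   0.2 -0. ]
total off [-11.1  19.6  93. ] tw [   2.01 -134.65    0.95] | per row [-0.8  1.4  6.6] [ 0.14 -9.62  0.07]
```

View pics/w6.png

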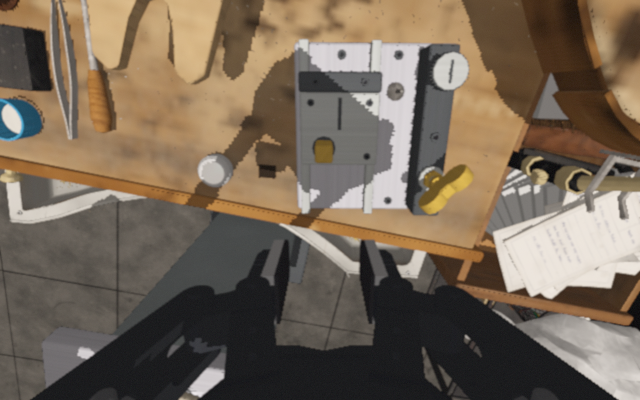

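Call:
send_rows --offset '[[-5,0,46],[-5,0,46],[0,0,0],[0,0,0],[0,0,0],[0,0,0],[0,0,0]]' --twist '[[1,0,0.5],[1,-8,0.5],[0,-10,0],[0,-10,0],[0,-10,0],[0,-10,0],[0,-10,0]]' --fingers '[40,40,40,40,40,40,40]'

```text
time: 6.95
eef_pos: [0.4488, -0.2226, 0.148]
tcp_rot: [-0.405, 0.426, -0.568, 0.575]
wrist_force: [0.4, -0.3, 0.4]
finger_gap: 0.469
```

Call:
send_rows --offset '[[0,0,0],[0,0,0],[0,0,0],[0,0,0],[0,0,0],[0,0,0],[0,0,0],[0,0,0]]' --twist '[[0,-10,0],[0,-10,0],[0,-10,0],[0,-10,0],[0,-10,0],[0,-10,0],[0,-8,0],[0,0,0]]' --fingers '[40,40,40,40,40,40,40,40]'

```text
time: 7.95
eef_pos: [0.4402, -0.2169, 0.1329]
tcp_rot: [-0.662, 0.676, -0.241, 0.217]
wrist_force: [-0.2, -0.4, 0.2]
finger_gap: 0.468
```

```bash
python3 snap.py w7 wrist
python3 - <<'E'
from workcell import *
from h import *
P=[.4798,-.1708,.206]
s=read_state();goto(s,fw(P,(-35,-48,110))[0],.206-.785+np.pi/2,4)
E
```

```text
7.95 [ 0.4402 -0.2169  0.1329] [-0.002  0.012  0.015  0.001 -0.006 -0.005] [-0.2 -0.4  0.2] [-0.02  0.02 -0.07] 0.46787829383036206
now [ 0.4401 -0.2169  0.1329] jawyaw 0.9116 j6 -1.476 F [-0.2 -0.1 -0.5]
total off [17.6 22.4  3.7] tw [ 1.67 -4.62 -1.55] | per row [4.4 5.6 0.9] [ 0.42 -1.15 -0.39]
```

View pics/w7.png

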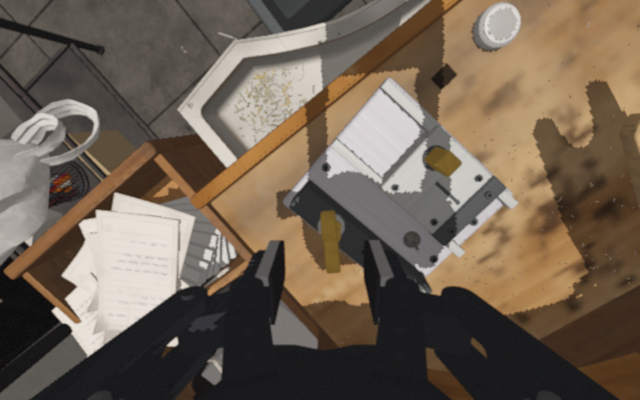

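```bash
cat > ov.py <<'E'
import pickle,sys
from h import *
n,q=sys.argv[1],float(sys.argv[2]);x0,y0,x1,y1=map(int,sys.argv[3:7]);f=float(sys.argv[7])
P=[.4798,-.1708,.206]
s,c=pickle.load(open(n+".pkl","rb"));im=c["color"][:,:,::-1]
im=cv2.resize(im[y0:y1,x0:x1],None,fx=f,fy=f,interpolation=cv2.INTER_CUBIC)
def L(a,col):
    p=(proj(c,fw(P,a))-[x0,y0]+.5)*f-.5
    cv2.polylines(im,[np.int32(p.round())],False,col,1)
for z in (87,65):
  w=[]
  for l,t in ((-23,-5),(23,-5),(23,5),(-23,5),(-23,-5)):
    if z==87:l*=12/23
    w.append((-35+l*np.cos(q)+t*np.sin(q),-48-l*np.sin(q)+t*np.cos(q),76 if z==65 else 87))
  L(w,(0,0,255) if z==87 else (255,0,0))
L([(-17,38,70),(-3,38,70),(-3,52,70),(-17,52,70),(-17,38,70)],(0,255,0))
a=np.linspace(0,6.3,30);L(np.c_[50+13*np.cos(a),-48+13*np.sin(a),59+0*a],(0,255,0))
L([(76,71,12),(-76,71,12),(-76,-71,12),(76,-71,12),(76,71,12)],(255,0,255))
cv2.imwrite(f"pics/{n}_ov.png",im)
E
python3 ov.py w7 0.785 270 70 530 300 2.5
```

```text
(no output)
```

View pics/w7_ov.png

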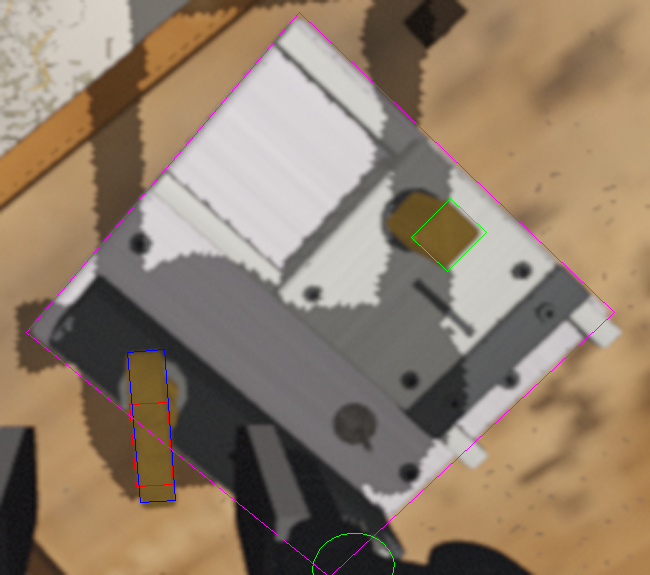

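Call:
send_rows --offset '[[9,0,2],[8.5,10,2],[0,12,0],[0,0,0]]' --twist '[[0.8,-2.3,-0.8],[0.8,-2.3,-0.8],[0,0,0],[0,0,0]]' --fingers '[40,40,40,40]'

```text
time: 8.5
eef_pos: [0.4549, -0.2232, 0.1071]
tcp_rot: [0.677, -0.677, 0.205, -0.203]
wrist_force: [0.3, 0.1, 0.6]
finger_gap: 0.464
```

```bash
python3 snap.py w8 wrist; python3 ov.py w8 0.785 200 70 530 300 2.4;python3 - <<'E'
from workcell import *
from h import *
P=[.4798,-.1708,.206]
s=read_state();goto(s,fw(P,(-35,-48,59))[0],.206-.785+np.pi/2,4)
E
```

```text
8.5 [ 0.4549 -0.2232  0.1071] [ 0.    -0.007 -0.013 -0.001 -0.005  0.01 ] [0.3 0.1 0.6] [ 0.02 -0.06  0.02] 0.46430168604604727
now [ 0.4554 -0.2234  0.1077] jawyaw 0.9858 j6 -1.579 F [ 0.3  0.7 -0. ]
total off [ 0.9 48.7 -1.3] tw [ 0.02 -0.34 -0.11] | per row [ 0.2 12.2 -0.3] [ 0.01 -0.09 -0.03]
```

View pics/w8_ov.png

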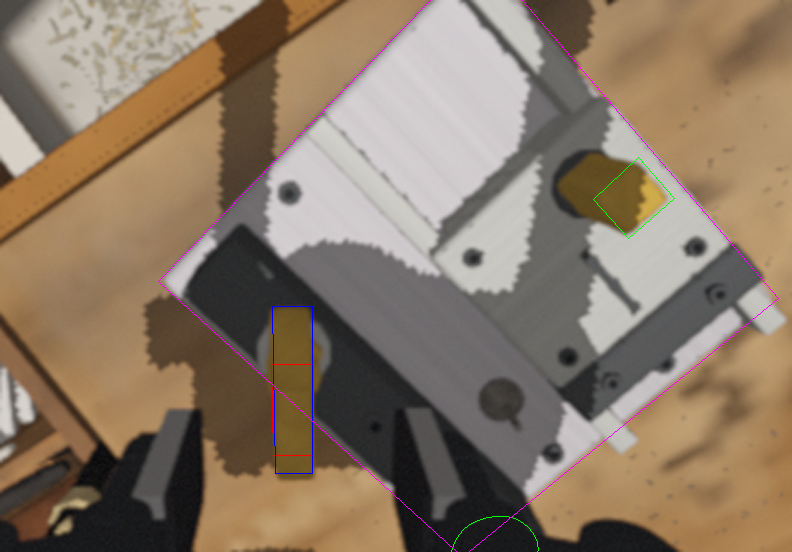

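The overlay sits on the wings, between the pads. Descending and closing.

Call:
send_rows --offset '[[1,16,-1],[0,16,0],[0,14,0],[0,1,0]]' --twist '[[0,-0.3,0],[0,0,0],[0,0,0],[0,0,0]]' --fingers '[40,40,40,40]'

```text
time: 9.05
eef_pos: [0.4564, -0.225, 0.0605]
tcp_rot: [-0.677, 0.678, -0.203, 0.203]
wrist_force: [-0.7, 0.3, 1.1]
finger_gap: 0.469
```

```bash
python3 snap.py w9 wrist
python3 - <<'E'
from workcell import *
from h import *
P=[.4798,-.1708,.206]
s=read_state();goto(s,fw(P,(-35,-48,59))[0],.206-.785+np.pi/2,4)
E
```

```text
9.05 [ 0.4564 -0.225   0.0605] [ 0.002 -0.001 -0.008  0.002 -0.025  0.004] [-0.7  0.3  1.1] [0.04 0.01 0.03] 0.4687848468441771
now [ 0.4567 -0.2253  0.061 ] jawyaw 0.9891 j6 -1.583 F [ 0.2  0.8 -0.5]
total off [-1.3  1.9 -0.5] tw [ 0.04 -0.16  0.1 ] | per row [-0.3  0.5 -0.1] [ 0.01 -0.04  0.02]
```

View pics/w9.png

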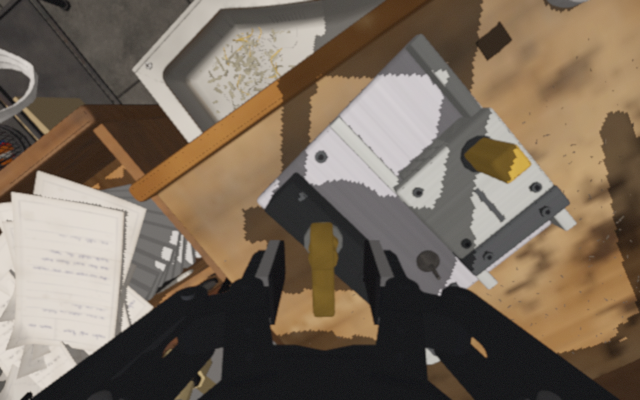

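Call:
send_rows --offset '[[0,0,0],[0,0,0],[0,0,0],[0,0,0],[0,0,0],[0,0,0]]' --twist '[[0,0,0],[0,0,0],[0,0,0],[0,0,0],[0,0,0],[0,0,0]]' --fingers '[25,8,4,4,4,4]'

```text
time: 9.85
eef_pos: [0.4569, -0.2261, 0.062]
tcp_rot: [-0.676, 0.678, -0.202, 0.204]
wrist_force: [-0.0, -0.8, -1.0]
finger_gap: 0.121
```

```bash
python3 snap.py w10 wrist
python3 - <<'E'
from workcell import *
from h import *
P=[.4798,-.1708,.206]
s=read_state();goto(s,fw(P,(-35,-48,59))[0],.206-3.2+np.pi/2,14);print(s["moment"])
E
```

```text
9.85 [ 0.4569 -0.2261  0.062 ] [ 0.    -0.     0.    -0.001 -0.001  0.002] [-0.  -0.8 -1. ] [-0.1   0.07  0.03] 0.12091680769085915
now [ 0.4569 -0.2261  0.062 ] jawyaw 0.9895 j6 -1.583 F [ 0.4 -0.5 -2.1]
total off [-2.   3.   0.1] tw [ -0.19 138.24   0.23] | per row [-0.1  0.2  0. ] [-0.01  9.87  0.02]
[-0.06536924  0.04406488  0.04234669]
```

View pics/w10.png

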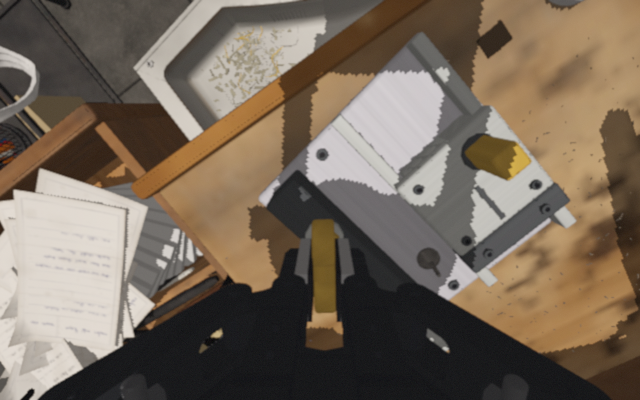

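Call:
send_rows --offset '[[0,0,0],[0,0,0],[0,0,0],[0,0,0]]' --twist '[[0,6,0],[0,8,0],[0,8,0],[0,8,0]]' --fingers '[4,4,4,4]'

```text
time: 10.4
eef_pos: [0.4562, -0.2267, 0.062]
tcp_rot: [-0.598, 0.6, -0.375, 0.377]
wrist_force: [-1.1, -0.8, -1.7]
finger_gap: 0.117
```

```bash
cat > st.py <<'E'
from workcell import *
from h import *
P=[.4798,-.1708,.206]
s=read_state();goto(s,fw(P,(-35,-48,61))[0],.206-3.2+np.pi/2,1);R=rot(s).as_matrix()
j=np.unwrap([-1,np.arctan2(R[1,2],R[0,2])])[1]
print("t",s["time"],"q_est",.206+np.pi/2-j,"tilt",R[2,0].round(3),R[2,2].round(3),"M tool",(R.T@s["moment"]).round(2),"F tool",(R.T@s["wrist_force"]).round(1),"gap mm",s["finger_gap"]*85.4,"qv",abs(s["qvel"]).max().round(3))
E
python3 st.py
```

```text
now [ 0.4562 -0.2267  0.062 ] jawyaw 0.4504 j6 -1.043 F [-1.1 -0.8 -1.7]
total off [-2.  1. -0.] tw [ -0.16 107.35   0.27] | per row [-2.  1. -0.] [ -0.16 107.35   0.27]
t 10.4 q_est 1.3263600256707606 tilt 0.004 -0.002 M tool [-0.17 -0.04 -0.11] F tool [ 0.2  1.7 -1.3] gap mm 10.020871099230487 qv 1.142
```

Call:
send_rows --offset '[[0,0,0],[0,0,0],[0,0,0],[0,0,0],[0,0,0],[0,0,0]]' --twist '[[0,8,0],[0,8,0],[0,8,0],[0,8,0],[0,8,0],[0,8,0]]' --fingers '[4,4,4,4,4,4]'

```text
time: 11.15
eef_pos: [0.4549, -0.2268, 0.062]
tcp_rot: [-0.385, 0.388, -0.591, 0.593]
wrist_force: [-0.8, -0.3, -1.4]
finger_gap: 0.112
```

```bash
python3 st.py; python3 snap.py w11 wrist
```

```text
now [ 0.4549 -0.2268  0.062 ] jawyaw -0.4144 j6 -0.177 F [-0.8 -0.3 -1.4]
total off [-1.9  1.  -0.3] tw [-0.14 57.8   0.31] | per row [-1.9  1.  -0.3] [-0.14 57.8   0.31]
t 11.15 q_est 2.191203479762877 tilt 0.006 -0.0 M tool [-0.13 -0.01 -0.1 ] F tool [ 0.6  1.4 -0.6] gap mm 9.596738454350206 qv 1.142
11.15 [ 0.4549 -0.2268  0.062 ] [ 0.000e+00 -1.000e-03  1.000e-03 -1.000e-03  5.000e-03  1.142e+00] [-0.8 -0.3 -1.4] [-0.04  0.16  0.01] 0.11237398658489701
```

View pics/w11.png

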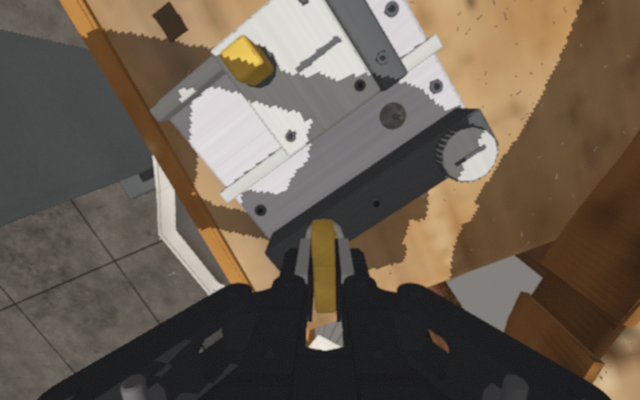

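Call:
send_rows --offset '[[0,0,0],[0,0,0],[0,0,0],[0,0,0],[0,0,0],[0,0,0],[0,0,0]]' --twist '[[0,8,0],[0,8,0],[0,8,0],[0,8,0],[0,8,0],[0,4,0],[0,2,0]]' --fingers '[4,4,4,4,4,4,4]'

```text
time: 12.08
eef_pos: [0.4539, -0.2258, 0.062]
tcp_rot: [-0.117, 0.121, -0.696, 0.698]
wrist_force: [-0.3, -0.9, -1.1]
finger_gap: 0.118
```

```bash
python3 st.py
```

```text
now [ 0.4539 -0.2258  0.062 ] jawyaw -1.2325 j6 0.641 F [-0.3 -0.9 -1.1]
total off [-1.6  1.  -0.3] tw [-0.11 10.93  0.31] | per row [-1.6  1.  -0.3] [-0.11 10.93  0.31]
t 12.075 q_est 3.0093149084904995 tilt 0.005 0.001 M tool [ 0.03 -0.04 -0.11] F tool [0.6 1.1 0.8] gap mm 10.049493669883633 qv 0.281
```

Call:
send_rows --offset '[[0,0,0],[0,0,0],[0,0,0]]' --twist '[[0,2,0],[0,2,0],[0,2,0]]' --fingers '[4,4,4]'

```text
time: 12.45
eef_pos: [0.4539, -0.2256, 0.062]
tcp_rot: [-0.079, 0.083, -0.702, 0.703]
wrist_force: [-0.4, -0.0, -2.5]
finger_gap: 0.119
```

```bash
python3 st.py
```

```text
now [ 0.4539 -0.2256  0.062 ] jawyaw -1.3412 j6 0.75 F [-0.4 -0.  -2.5]
total off [-1.6  1.  -0.3] tw [-0.1  4.7  0.3] | per row [-1.6  1.  -0.3] [-0.1  4.7  0.3]
t 12.45 q_est 3.1179873970291894 tilt 0.005 0.002 M tool [-0.04 -0.04 -0.12] F tool [ 0.4  2.5 -0.1] gap mm 10.19529592535836 qv 0.29
```

Call:
send_rows --offset '[[0,0,0],[0,0,0]]' --twist '[[0,2,0],[0,2,0]]' --fingers '[4,4]'

```text
time: 12.7
eef_pos: [0.4539, -0.2255, 0.062]
tcp_rot: [-0.053, 0.057, -0.704, 0.706]
wrist_force: [-1.4, -0.4, -1.7]
finger_gap: 0.121
```

```bash
python3 st.py
```

```text
now [ 0.4539 -0.2255  0.062 ] jawyaw -1.4156 j6 0.824 F [-1.4 -0.4 -1.7]
total off [-1.5  1.  -0.3] tw [-0.1   0.44  0.3 ] | per row [-1.5  1.  -0.3] [-0.1   0.44  0.3 ]
t 12.7 q_est 3.1923745162288255 tilt 0.005 0.002 M tool [-0.03 -0.08 -0.12] F tool [1.4 1.7 0.2] gap mm 10.329913547430186 qv 0.294
```

Call:
send_rows --offset '[[0,0,0]]' --twist '[[0,2,0]]' --fingers '[4]'

```text
time: 12.82
eef_pos: [0.4539, -0.2254, 0.062]
tcp_rot: [-0.04, 0.043, -0.705, 0.707]
wrist_force: [-0.5, 0.2, -2.1]
finger_gap: 0.116
```

```bash
python3 st.py
```

```text
now [ 0.4539 -0.2254  0.062 ] jawyaw -1.4529 j6 0.862 F [-0.5  0.2 -2.1]
total off [-1.5  1.  -0.3] tw [-0.1  -1.7   0.29] | per row [-1.5  1.  -0.3] [-0.1  -1.7   0.29]
t 12.825 q_est 3.229742854337265 tilt 0.005 0.002 M tool [-0.05 -0.05 -0.09] F tool [ 0.4  2.1 -0.3] gap mm 9.870790000760364 qv 0.295
```

Call:
send_rows --offset '[[0,0,0]]' --twist '[[0,2,0]]' --fingers '[4]'

```text
time: 12.95
eef_pos: [0.4539, -0.2254, 0.062]
tcp_rot: [-0.027, 0.03, -0.706, 0.707]
wrist_force: [-0.5, -0.1, -1.5]
finger_gap: 0.118
```

```bash
python3 st.py
```

```text
now [ 0.4539 -0.2254  0.062 ] jawyaw -1.4899 j6 0.899 F [-0.5 -0.1 -1.5]
total off [-1.5  1.  -0.3] tw [-0.11 -3.82  0.3 ] | per row [-1.5  1.  -0.3] [-0.11 -3.82  0.3 ]
t 12.95 q_est 3.2666713731878465 tilt 0.005 0.002 M tool [-0.05 -0.28 -0.07] F tool [0.5 1.6 0.1] gap mm 10.043271138407986 qv 0.291
```

Call:
send_rows --offset '[[0,0,0]]' --twist '[[0,2,0]]' --fingers '[4]'

```text
time: 13.08
eef_pos: [0.4539, -0.2254, 0.062]
tcp_rot: [-0.014, 0.018, -0.706, 0.708]
wrist_force: [0.2, 0.3, 0.4]
finger_gap: 0.119
```

```bash
python3 st.py; python3 snap.py w12 wrist; python3 st.py
```

```text
now [ 0.4539 -0.2254  0.062 ] jawyaw -1.5258 j6 0.935 F [0.2 0.3 0.4]
total off [-1.5  1.  -0.4] tw [-0.12 -5.88  0.3 ] | per row [-1.5  1.  -0.4] [-0.12 -5.88  0.3 ]
t 13.075 q_est 3.302561657430455 tilt 0.005 0.002 M tool [-0.21 -0.74  0.  ] F tool [-0.2 -0.4 -0.3] gap mm 10.187341355197049 qv 0.285
13.075 [ 0.4539 -0.2254  0.062 ] [ 0.002  0.002 -0.001 -0.004  0.002  0.285] [0.2 0.3 0.4] [0.22 0.01 0.74] 0.11928971141916918
now [ 0.4539 -0.2254  0.062 ] jawyaw -1.5263 j6 0.936 F [ 0.9  0.8 -1.4]
total off [-1.5  1.  -0.4] tw [-0.13 -5.91  0.3 ] | per row [-1.5  1.  -0.4] [-0.13 -5.91  0.3 ]
t 13.125 q_est 3.303070613518583 tilt 0.005 0.002 M tool [-0.13 -0.66 -0.09] F tool [-1.   1.4 -0.8] gap mm 9.998658471501113 qv 0.059
```

View pics/w12.png

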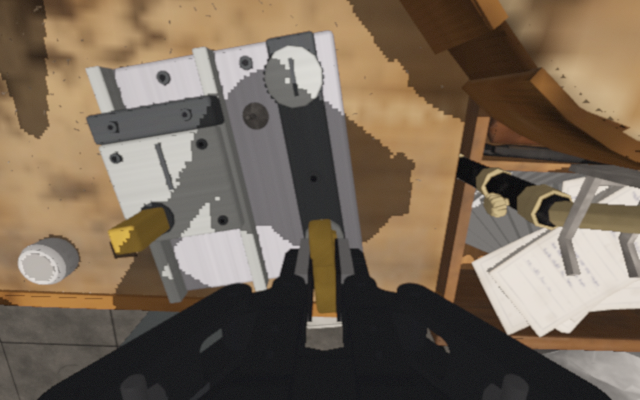

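Seated: torque about the screw rose 0.05, 0.28, 0.74 N m over 2° steps. Now backing off.

Call:
send_rows --offset '[[0,0,0],[0,0,0],[0,0,0],[0,0,0],[0,0,0],[0,0,0],[0,0,0],[0,0,0],[0,0,0],[0,0,0]]' --twist '[[0,-5,0],[0,-8,0],[0,-8,0],[0,-8,0],[0,-8,0],[0,-8,0],[0,-8,0],[0,-8,0],[0,-8,0],[0,-8,0]]' --fingers '[4,4,4,4,4,4,4,4,4,4]'

```text
time: 14.38
eef_pos: [0.4553, -0.2269, 0.062]
tcp_rot: [-0.459, 0.462, -0.536, 0.538]
wrist_force: [0.4, -0.2, -1.5]
finger_gap: 0.117
```

```bash
python3 st.py
```

```text
now [ 0.4553 -0.2269  0.062 ] jawyaw -0.1534 j6 -0.44 F [ 0.4 -0.2 -1.5]
total off [-2.   1.  -0.2] tw [-0.14 72.76  0.23] | per row [-2.   1.  -0.2] [-0.14 72.76  0.23]
t 14.375 q_est 1.9301772181836547 tilt 0.004 -0.0 M tool [ 0.03  0.06 -0.06] F tool [0.1 1.5 0.4] gap mm 9.977420290196612 qv 1.131
```

Call:
send_rows --offset '[[0,0,0],[0,0,0],[0,0,0],[0,0,0]]' --twist '[[0,-6,0],[0,-4,0],[0,-1,0],[0,0,0]]' --fingers '[4,4,4,4]'

```text
time: 14.88
eef_pos: [0.4556, -0.2269, 0.062]
tcp_rot: [-0.509, 0.511, -0.489, 0.491]
wrist_force: [-0.1, 0.5, -1.4]
finger_gap: 0.118
```

```bash
python3 st.py; python3 snap.py w13 wrist; python3 ov.py w13 1.63 180 0 500 300 1.9
```

```text
now [ 0.4556 -0.2269  0.062 ] jawyaw 0.0393 j6 -0.633 F [-0.1  0.5 -1.4]
total off [-2.   1.  -0.2] tw [-0.15 83.8   0.19] | per row [-2.   1.  -0.2] [-0.15 83.8   0.19]
t 14.875 q_est 1.7374599176164174 tilt 0.004 -0.0 M tool [-0.05 -0.06 -0.  ] F tool [-0.5  1.3 -0.1] gap mm 10.092698841886847 qv 0.007
14.875 [ 0.4556 -0.2269  0.062 ] [-0.002  0.001  0.002  0.    -0.     0.007] [-0.1  0.5 -1.4] [-0.    0.05  0.06] 0.11818148526799586
```

View pics/w13_ov.png

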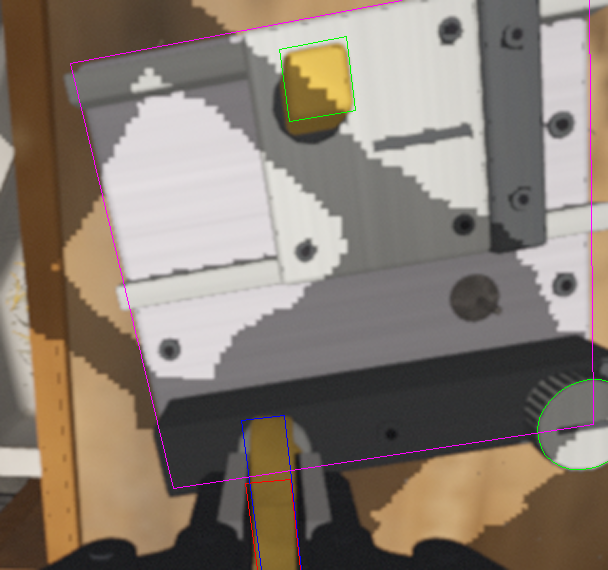

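Call:
send_rows --offset '[[0,0,0],[0,0,0],[0,0,0]]' --twist '[[0,-2,0],[0,-1.3,0],[0,0,0]]' --fingers '[4,4,4]'

```text
time: 15.3
eef_pos: [0.4557, -0.2269, 0.062]
tcp_rot: [-0.523, 0.525, -0.474, 0.475]
wrist_force: [-0.3, 0.1, -1.0]
finger_gap: 0.118
```

```bash
python3 st.py; python3 snap.py w14 wrist; python3 ov.py w14 1.63 260 170 390 330 4.6
```

```text
now [ 0.4557 -0.2269  0.062 ] jawyaw 0.0998 j6 -0.694 F [-0.3  0.1 -1. ]
total off [-2.   1.  -0.2] tw [-0.15 87.26  0.18] | per row [-2.   1.  -0.2] [-0.15 87.26  0.18]
t 15.3 q_est 1.6769799154401697 tilt 0.004 -0.0 M tool [-0.06 -0.06  0.05] F tool [-0.1  1.  -0.3] gap mm 10.092334373038865 qv 0.004
15.3 [ 0.4557 -0.2269  0.062 ] [ 0.001  0.    -0.001  0.     0.001 -0.004] [-0.3  0.1 -1. ] [0.05 0.07 0.06] 0.11817721748289069
```

View pics/w14_ov.png

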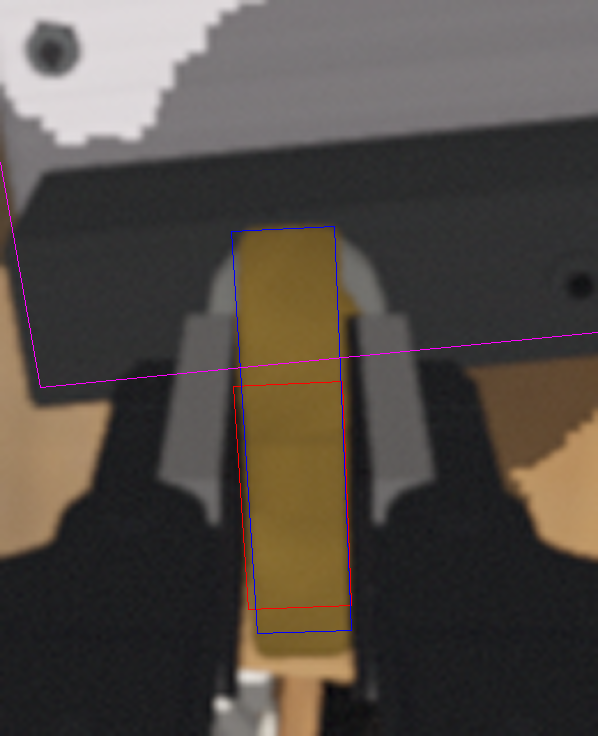

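Run:
```python
import cv2,pickle,numpy as np
o=[]
for n in ("w10","w11","w12","w14"):
    s,c=pickle.load(open(n+".pkl","rb"));im=np.ascontiguousarray(c["color"][:,:,::-1])
    o.append(cv2.resize(im[205:330,297:347],None,fx=4,fy=4.6,interpolation=cv2.INTER_CUBIC))
cv2.imwrite("pics/cmp.png",np.hstack(o))
```

```text
(no output)
```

View pics/cmp.png

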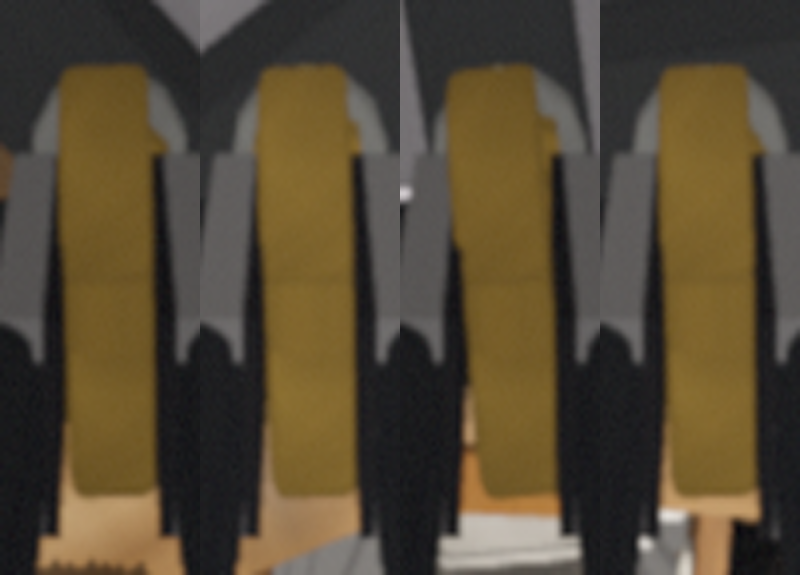

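```bash
python3 snap.py s15 scene 180 140 460 320 2.8; python3 st.py
```

```text
15.35 [ 0.4557 -0.2269  0.062 ] [-0.002 -0.001 -0.001  0.001  0.     0.003] [-0.5 -0.5 -1.2] [0.03 0.03 0.01] 0.1189168273205745
now [ 0.4557 -0.2269  0.062 ] jawyaw 0.0995 j6 -0.694 F [-0.1  0.1 -1.7]
total off [-2.   1.  -0.2] tw [-0.16 87.24  0.19] | per row [-2.   1.  -0.2] [-0.16 87.24  0.19]
t 15.4 q_est 1.677313577492182 tilt 0.004 -0.0 M tool [-0.08 -0.07  0.02] F tool [-0.1  1.7 -0.1] gap mm 9.876802662690764 qv 0.002
```

View pics/s15.png

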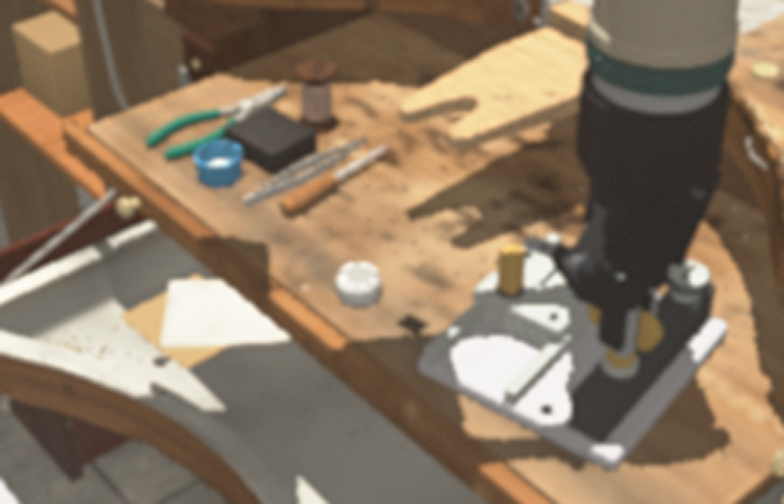

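The screw is still held (opening 9.9 mm), the carriage is home and the bystanders haven't moved. Handing in.

```bash
python3 -c "
from workcell import *
print(finish_job())"
```

```text
the job is handed in; nothing more can be done
None
```

The gib is set and handed in at about 15.4 s: the carriage is home, the wing screw is seated and backed off a quarter turn, and the gripper is still holding it.

- **Carriage:** I pushed the post with shut fingers until the carriage stopped moving, at about 12 N. The wrist picture then showed no gap at the end stop, and a later one after the back-off still showed it home.
- **Wing screw:** I turned it clockwise from about 0.79 rad. It seated firmly: torque rose from 0.05 to 0.28 to 0.74 N m over the last two 2° steps. I then backed it off 1.57 rad from where the torque began to rise.
- **Rest of the board:** The knob was not touched, and the last scene picture showed the loose things I could see still in place. The bur was hidden in that picture, but the last overlay picture of the fixture showed it in place.

My angle checks differ slightly against the target of 1.63 rad:

| Check | Angle (rad) |
|---|---|
| Measured back from the seat (onset of torque) | 1.63 |
| Measured back from the seat (wing twist in the seated picture) | 1.61 |
| Last picture overlay | 1.64 |
| Jaw heading with my fixture yaw estimate | 1.68 |

I trusted the seat measurement. The jaw figure ran about 0.05 rad high at the seat too, so I put it down to an alignment or calibration offset.

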